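# Slide the cover onto the cobbler's tack box until it clicks

### The arm

A 6-joint arm with a two-finger parallel gripper is mounted at the origin on the work surface. World frame = base frame: x ahead of the robot, y to its left, z up, the work surface at z = 0. Lengths are in mm, angles in rad, forces in N, time in s.
With the tool pointing down it reaches from about 325 to 875 mm from the base axis. Payload 4.4 kg.
Tool frame: the origin (TCP) lies on the centre line of the jaws, within the pads' length; the fingertips stand ahead of it and the grasp point (between the pads) lies 6 mm ahead of it (ctrl.tcp_to_tips is the z of the fingertips in the tool frame, in mm); z points along the fingers, y is the direction in which the jaws open and shut (so a half turn about z gives the same grasp; the last joint's range is limited). The gripper opens to 85 mm and grips with 20 to 120 N. Pads are 22 mm wide; open, the fingers measure 114 mm over their backs; the gripper's body (76 mm by 85 mm) begins 54 mm behind the grasp point. The pads swing forward as they close: fully open they stand 13 mm farther back than shut.
Start: joints at [-1.333, 0.207, 1.542, -0, 1.393, -0.15], TCP at [217.958, -532.092, 256.282] pointing down, gripper open.
Joint ranges: [-2.73, 2.73], [-0.86, 2.22], [0.23, 2.46], [-1.11, 4.25], [0.08, 2.63], [-2.82, 2.82]. Speed limits (rad/s): [2.79, 2.79, 3.14, 3.14, 3.14, 3.14].

### API

Orientations are given as a 3x3 rotation matrix whose columns are the frame's x, y, z axes.
In Python, from plant import ctrl, sensors, optics gives the robot as it stands. Calls block until the motion is done:
- ctrl.move_ptp(position, orientation): joint-space move of the TCP to a pose.
- ctrl.move_l(position, rot=None, vel=150, threshold=None): straight line of the TCP; rot=None keeps the orientation; vel is the mean speed in mm/s. With threshold (N) it stops when the force on the tool has changed by that much, and returns True; else False.
- ctrl.set_joints(angles): joint-space move.
- ctrl.gripper_to(opening, force=None): finger opening in mm; force is the grip in N (None keeps the last); returns when the fingers have stopped.
- ctrl.hold(seconds).
- ctrl.solve_ik(position, orientation): joint angles nearest the present ones, or None.
- sensors.read_state(): the state.
- optics.grab_frame(name): name is "scene" or "side" or "wrist"; returns (picture, depth): 480x640x3 uint8, red, green, blue; 480x640 float32, mm along the optical axis (not along the pixel's ray), 0 where there is no reading.
- optics.camera_params(name): a dict with "mtx" (3x3 intrinsics, pixels), "R" (3x3) and "t" (3): a world point X has camera coordinates R X + t; the wrist camera has in their place "T_tool_cam" (4x4, takes a point from camera to tool coordinates, whose origin is the TCP and whose axes are the flange's). Camera axes: x right, y down, z forward; pixel columns grow to the right and rows downward; lengths in mm; the calibration is good to about 2 mm. A picture is of the moment at which its call begins: read the wrist's pose just before it. camera_params takes no time and is no camera call.
A pose or a line that the arm cannot do raises ctrl.MotionError and nothing moves.
- ctrl.finish_job(): hands the job in, once; it reports no verdict.
The state is a dict: "t": time; "q": joint angles; "qvel": joint speeds; "tau": joint torques, N m; "eef_pos": TCP position; "eef_rot": TCP orientation; "force": force on the tool from outside, world axes, zero at the start; "wrist_torque": the same for the moment, N m; "grip_width": finger opening in mm.
Only numpy, scipy, OpenCV 4.12 (cv2) and the standard library are available. Lean on these libraries where they do the work, as an engineer would, in place of code of your own. Each camera call takes 0.05 s, during which the arm holds its last target. There are 200 camera calls.

### The job

The open wooden tack box on the cobbler's bench needs its sliding cover, which pokes out from under the low riser shelf next to a plain offcut. Pull the cover out by its bare end, put it down clear of the shelf and let go, then take it again by its grip rib and slide it, spring tab first, along the box's rails until the tab clicks over the ledge at the closed end and the cover is latched fully home. Leave everything else on the bench where it is.

Things in the scene. Friction and masses are not known exactly. Their poses are not given: they have to be found in the camera images.
- cover: Loose cover: pale wooden plate 130 x 60 x 8 mm (80 g), flat on the bench at first, nearly 70 mm of its tab end out in front of the riser, rib end hidden beneath. Origin: centre of the plate's underside; x lengthwise to the tab end (at first out of the shelf), z up. Its bare long edges can be pinched across the 60 mm width. Tab on top: 24 mm wide, at most 14 mm above the underside
- cover_rib (a point): Middle of the top of the cover's wooden grip rib, which stands across the plate: x = -45, y = 0, z = 30 mm in the cover's frame. The rib is 12 mm thick along x, 44 mm long along y and 22 mm high above the plate
- cover_nose (a point): Middle of the lower edge of the plate's leading (tab) end: x = +65, y = 0, z = 0 in the cover's frame
- tab_hook (a point): Bottom of the hook on the spring-steel tab, which overhangs the nose by 27 mm: when relaxed at x = +76, y = 0, z = 1.5 mm in the cover's frame. The hook's catch face (towards the rib) is at x = 73.5 mm; ahead of it the tab's underside rises as a ramp to x = 92 mm
- tab (a joint): Bend of the spring tab, rad: 0 relaxed, growing as the hook is lifted; it springs back by itself. Riding over the ledge bends it to about 0.1 over the last 20 mm of travel; pushing the cover then takes about 5 to 10 N
- tackbox: Fixed wooden box, 216 mm long, 98 mm wide. Origin: on the bench beneath it; x is the way the cover slides home, z up. The cover's underside runs at z = 46 mm, between cheeks 63 mm apart and 10 mm high from x = 0 to +75 mm. Fully home the cover's frame is at x = +10, y = 0, z = 46 mm in the box's frame, axes parallel; once latched it has 2.5 mm of play backwards
- ledge (a point): Middle of the upper inner edge of the ledge that closes the box's far end: x = 75, y = 0, z = 52 mm in the box's frame. The ledge is 6 mm thick (x = 75 to 81 mm) and stands 6 mm above the running height: the plate's nose stops against its inner face, the tab's hook drops behind its outer face
- rail_mouth (a point): Start of the steel lips that hold the cover down: x = 10, y = 0, z = 46 mm (running height) in the box's frame. Lips: to x = 75 mm, underside z = 56, top 61 mm, 50 mm apart; fronts bent up from x = -10 mm. Before them the side walls and a landing block, x = -135 to -48 mm, all level at z = 46 mm, to lay the cover on; the cheeks flare from 63 mm apart at x = 0 to 86 mm at x = -60 mm
- riser: Fixed low wooden riser shelf, 170 mm deep (x) by 360 mm wide (y); deck underside 40 mm and top 52 mm above the bench; an end leg 18 mm thick at each side, front and back open. Origin: on the bench beneath its centre; its open front edge, facing the robot's right and partly the robot, is at x = -85 mm. Things on the deck (up to 155 mm above the bench) stand behind x = +15 mm
- riser_edge (a point): Middle of the shelf's front edge, at the deck's top: x = -85, y = 0, z = 52 mm in the riser's frame
- offcut: Bystander: plain wooden board 130 x 56 x 8 mm without rib or tab, poking out from under the shelf about 150 mm beside the cover, on either side of it. Origin at the centre of its underside, x along its length
- tin: Bystander: round metal polish tin, diameter 79 mm, 24 mm high; origin under its centre
- brush: Bystander: wooden shoe brush 150 x 50 x 42 mm, bristles down; origin under its centre
- hammer: Bystander: hammer lying flat, some 280 mm long along its x
- last: Bystander: wooden shoe last 245 mm long (along x), 75 mm high; origin beneath it
- mug: Bystander: white cup with awls standing in it, diameter 80 mm, 150 mm high in all; origin under its centre
- glue: Bystander: dark bottle, diameter 48 mm, 100 mm high, on the riser's deck; origin under its centre

How it is judged:
By the outcome, as a careful person would: the job done as asked, in the order asked, and still so for the second after the job is handed in, with the robot touching nothing.
It also fails if it takes over 59 s, if anything falls off the work surface, if the arm or the gripper's body presses on something with over 40 N, if the wrist force passes 120 N, or if a joint passes its speed limit or range.

## Working session

There is one attempt and no reset: what is moved stays moved. The work goes in short steps, each a Python script; the robot and the scene stay as the last script left them, time stands still between calls to the robot, and variables do not carry over. Pictures are saved under pics/ and viewed, about 8 in all and at most 12, crops included, and the job is handed in when it is done.

```bash
ls; mkdir -p pics; python3 - <<'E'
from plant import ctrl,sensors,optics
import cv2,numpy as np
print(ctrl.tcp_to_tips)
for n in ["scene","side"]:
    p,d=optics.grab_frame(n); cv2.imwrite(f"pics/{n}0.png",p[:,:,::-1]); np.savez(f"pics/{n}0.npz",p=p,d=d)
    c=optics.camera_params(n); print(n,c["mtx"].tolist(),np.round(c["R"],3).tolist(),np.round(c["t"],1).tolist(), -c["R"].T@c["t"], (d==0).mean())
print(optics.camera_params("wrist"))
E
```

```text
pics
25.0
scene [[572.4984892605643, 0.0, 317.72431195008323], [0.0, 572.4984892605643, 235.48182465222007], [0.0, 0.0, 1.0]] [[-0.207, 0.978, 0.021], [0.656, 0.155, -0.738], [-0.725, -0.139, -0.674]] [153.2, -303.3, 1969.8] [1659.57287199  171.59221574 1100.82286332] 0.004036458333333334
side [[492.0072232564778, 0.0, 324.660680019169], [0.0, 492.0072232564778, 231.34293791934817], [0.0, 0.0, 1.0]] [[-0.991, -0.137, -0.005], [-0.088, 0.661, -0.745], [0.105, -0.737, -0.667]] [549.4, 136.2, 1261.4] [423.91514349 915.32621419 945.53802844] 0.003961588541666667
{'mtx': array([[345.0038842 ,   0.        , 324.01565889],
       [  0.        , 345.0038842 , 241.00606148],
       [  0.        ,   0.        ,   1.        ]]), 'T_tool_cam': array([[-6.90516534e-04, -9.60900879e-01, -2.76891718e-01,
         7.04702894e+01],
       [ 9.99999625e-01, -5.18981163e-04, -6.92786411e-04,
         1.36605882e+00],
       [ 5.21997485e-04, -2.76892093e-01,  9.60900877e-01,
        -1.16844960e+02],
       [ 0.00000000e+00,  0.00000000e+00,  0.00000000e+00,
         1.00000000e+00]])}
```

View pics/scene0.png

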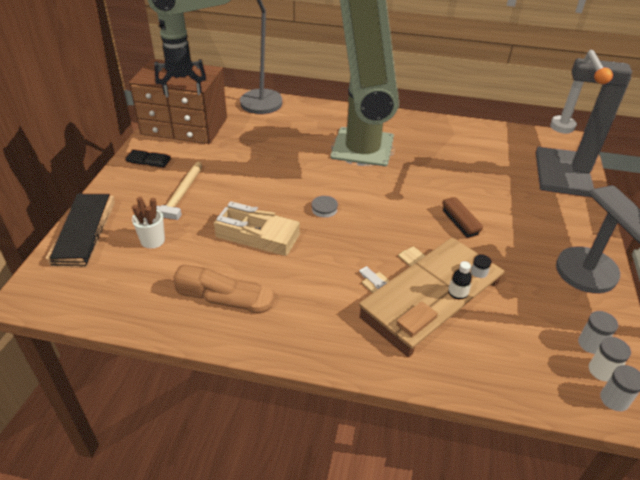

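View pics/side0.png

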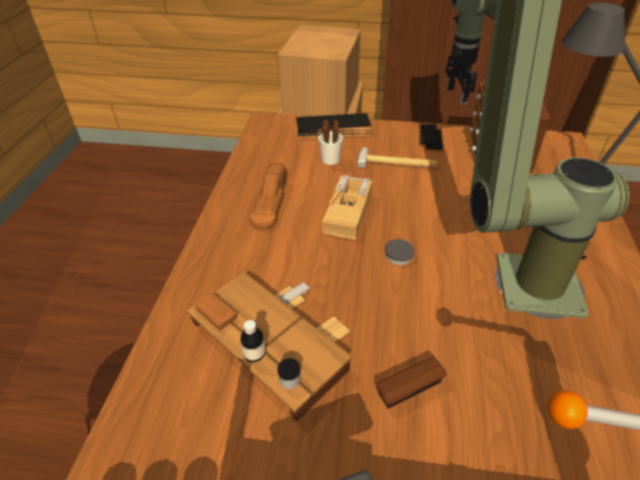

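The scene view shows the cover's steel tab at px (372,278), the offcut at (412,257), and the box with its landing at (282,236) and its lips and ledge at about (228,215). The side view agrees: tab (296,292), offcut (335,328), box (347,207). Next I'll get rough positions from depth, then take wrist close-ups.

```bash
cat > h.py <<'E'
from plant import ctrl,sensors,optics
import cv2,numpy as np
def cam(n,st=None):
    c=optics.camera_params(n)
    if n!="wrist": return c["mtx"],c["R"],np.array(c["t"])
    T=c["T_tool_cam"]; Rw=st["eef_rot"]@T[:3,:3]; o=st["eef_rot"]@T[:3,3]+st["eef_pos"]
    return c["mtx"],Rw.T,-Rw.T@o
def ray(K,R,t,px,z):
    px=np.atleast_2d(px).astype(float); d=(np.c_[px,np.ones(len(px))]@np.linalg.inv(K).T)@R
    o=-R.T@t; s=(z-o[2])/d[:,2]; return o+s[:,None]*d
def cloud(K,R,t,d):
    v,u=np.mgrid[:480,:640]; P=np.stack([u,v,np.ones_like(u)],-1)@np.linalg.inv(K).T*d[...,None]
    return (P-t)@R
def down(yaw): # tool x axis at yaw, z down
    c,s=np.cos(yaw),np.sin(yaw); return np.array([[c,s,0],[s,-c,0],[0,0,-1.]])
def shot(name,tag):
    st=sensors.read_state(); st={k:np.array(v) for k,v in st.items()}
    p,d=optics.grab_frame(name); cv2.imwrite(f"pics/{tag}.png",p[:,:,::-1]); np.savez(f"pics/{tag}.npz",p=p,d=d,**{k:st[k] for k in("eef_pos","eef_rot")})
    return p,d,st
E
python3 - <<'E'
from h import *
for n,pts in (("scene",[(372,278),(377,287),(412,257),(282,236),(228,215),(297,248),(215,235),(362,305),(457,243),(410,345),(503,270)]),("side",[(296,292),(335,328),(343,225),(352,185)])):
    d=np.load(f"pics/{n}0.npz")["d"]; X=cloud(*cam(n),d)
    for u,v in pts: print(n,(u,v),np.round(X[v,u]))
s=sensors.read_state(); print(s["t"],s["eef_rot"])
E
```

```text
scene (372, 278) [620. 119.  15.]
scene (377, 287) [650. 136.  17.]
scene (412, 257) [510. 215.   8.]
scene (282, 236) [ 549. -141.   46.]
scene (228, 215) [ 471. -323.   20.]
scene (297, 248) [ 541. -101.    2.]
scene (215, 235) [ 549. -336.    8.]
scene (362, 305) [751. 110.  55.]
scene (457, 243) [472. 327.  50.]
scene (410, 345) [841. 234.  51.]
scene (503, 270) [549. 447.  51.]
side (296, 292) [611. 117.  11.]
side (335, 328) [501. 211.   6.]
side (343, 225) [ 519. -114.   44.]
side (352, 185) [ 513. -325.   28.]
0.1 [[ 9.25359120e-01  3.79091364e-01 -4.86226383e-04]
 [ 3.79091521e-01 -9.25356827e-01  2.08857227e-03]
 [ 3.41826809e-04 -2.11700370e-03 -9.99997701e-01]]
```

```bash
python3 - <<'E'
from h import *
for p,y in (((640,150,200),-128),((640,150,200),52),((570,-210,260),180),((570,-210,260),0)):
    q=ctrl.solve_ik(p,down(np.radians(y))); print(y,None if q is None else np.round(q,2))
ctrl.move_ptp((570,-210,260),down(np.pi)); ctrl.hold(.2); shot("wrist","wb")
ctrl.move_ptp((640,150,210),down(np.radians(-128))); ctrl.hold(.2); shot("wrist","wc")
print(sensors.read_state()["t"])
a=[cv2.imread(f"pics/{k}.png") for k in("wb","wc")]
E
```

```text
-128 [ 0.1   0.42  1.38 -0.    1.34 -2.38]
52 [ 0.1   0.42  1.38 -0.    1.34  0.76]
180 [-0.5   0.27  1.45 -0.    1.42 -2.07]
0 [-0.5   0.27  1.45 -0.    1.42  1.08]
3.725
```

View pics/wb.png

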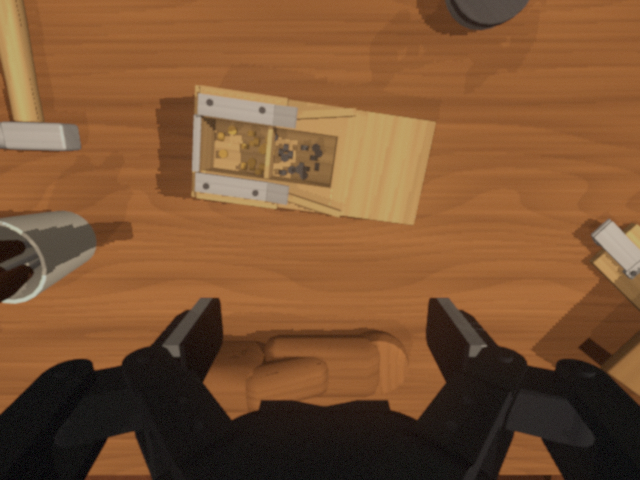

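View pics/wc.png

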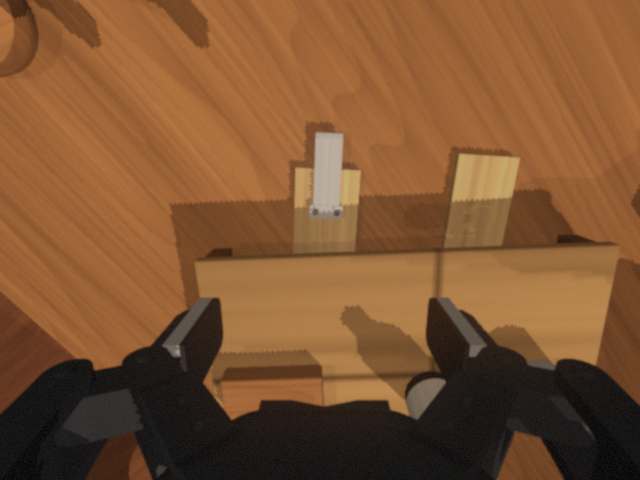

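The box view (wb) has the landing's back corners at (434,122) and (413,223), and lips running from x≈196 to 290. The cover view (wc) has the nose edge from (295,168) to (361,170), the long edges running down to the deck edge at about y=250, and the tab tip at (329,133). I'll refine these with edge fits.

```bash
cat > m.py <<'E'
from h import *
def load(t):
    f=np.load(f"pics/{t}.npz"); st={"eef_pos":f["eef_pos"],"eef_rot":f["eef_rot"]}; return f["p"],f["d"],cam("wrist",st)
def edge(L,a,b,w=8,n=25,lo=.08,hi=.92,span=None):
    """refine the edge near segment a-b: strongest gradient along normal; returns line (point,dir) px"""
    a,b=np.float32(a),np.float32(b); d=(b-a)/np.linalg.norm(b-a); nn=np.array([-d[1],d[0]]); s=np.arange(-w,w+.1,.5)
    pts=[]
    for t in np.linspace(lo,hi,n):
        q=a+t*(b-a)+s[:,None]*nn; v=cv2.remap(L,q[:,0].astype(np.float32)[None],q[:,1].astype(np.float32)[None],cv2.INTER_LINEAR)[0]
        g=np.abs(np.gradient(cv2.GaussianBlur(v.reshape(1,-1),(5,1),0)[0])); g=np.where(g>.6*g.max(),g,0); pts.append(a+t*(b-a)+nn*(g*s).sum()/g.sum())
    vx,vy,x,y=cv2.fitLine(np.float32(pts),cv2.DIST_HUBER,0,.01,.01).ravel()
    return np.array([x,y]),np.array([vx,vy])
def cross(l,m):
    t=np.linalg.solve(np.c_[l[1],-m[1]],m[0]-l[0]); return l[0]+t[0]*l[1]
def chan(p): # blue/(r) ratio and luminance
    f=cv2.GaussianBlur(p,(3,3),0).astype(np.float32); return f[...,2]/(f[...,0]+5)*255, f.mean(-1)
E
python3 - <<'E'
from m import *
p,d,c=load("wc"); B,L=chan(p)
for nm,I in (("B",B),("L",L)):
    n=edge(I,(295,168),(313,168.6)) if 0 else edge(L,(296,168.5),(311,168.8),w=5)
    l=edge(I,(295,172),(293,250),w=7); r=edge(I,(361,173),(357,248),w=7)
    C=[cross(l,n),cross(r,n)]; W=ray(*c,C,8)
    wl=ray(*c,[l[0],l[0]+40*l[1]],8); wr=ray(*c,[r[0],r[0]+40*r[1]],8)
    an=lambda w:np.degrees(np.arctan2(*(w[1]-w[0])[1::-1]))%180-180
    print(nm,np.round(C,1).tolist(),np.round(W,1).tolist(),"width",np.linalg.norm(W[0]-W[1]),an(wl),an(wr),"normal",an(W)+90)
T=ray(*c,[(329,133)],10);print("tabtip",T)
E_=edge(L,(200,260),(610,244),w=6); w=ray(*c,[cross(E_,(np.array([x,0.]),np.array([0,1.])) ) for x in(200,325,600)],52); print("deck",np.round(w,1).tolist())
X=cloud(*c,d); print("depth z table/cover/deck",X[200:240,250:280,2].mean(),X[175:205,296:310,2].mean(),X[280:330,240:330,2].mean())
p,d,c=load("wb"); B,L=chan(p)
b=edge(B,(434,122),(413,223)); t=edge(B,(360,111),(430,121),w=6); u=edge(B,(345,213),(410,222),w=6)
C=[cross(b,t),cross(b,u)]; W=ray(*c,C,46); print("box back",np.round(C,1).tolist(),np.round(W,1).tolist(),np.linalg.norm(W[0]-W[1]))
for nm,q in(("t",t),("u",u),("b",b)):
    w=ray(*c,[q[0],q[0]+40*q[1]],46); print(nm,np.degrees(np.arctan2(*(w[1]-w[0])[1::-1])))
# lips
S=cv2.cvtColor(p,cv2.COLOR_RGB2HSV); m=((S[...,1]<60)&(S[...,2]>110)).astype(np.uint8)*255; m[:, :185]=0; m[:,310:]=0; m[:80]=0; m[215:]=0
for k in cv2.findContours(m,cv2.RETR_EXTERNAL,cv2.CHAIN_APPROX_NONE)[0]:
    if cv2.contourArea(k)>100: print("grey",cv2.boundingRect(k),np.round(cv2.boxPoints(cv2.minAreaRect(k)),1).tolist())
X=cloud(*c,d); print("z land",np.median(X[150:190,360:405,2]),"lips",np.median(X[104:112,215:255,2]),"table",np.median(X[250:290,250:400,2]))
cv2.imwrite("pics/wbz.png",cv2.resize(p[70:240,180:450,::-1],None,fx=2.9,fy=2.9,interpolation=cv2.INTER_CUBIC))
E
```

```text
B [[294.20001220703125, 167.10000610351562], [360.6000061035156, 169.39999389648438]] [[632.7, 93.0, 8.0], [586.6, 131.8, 8.0]] width 60.29516264828308 -130.60686877998026 -130.6994338988878 normal 49.887689990601956
L [[294.79998779296875, 167.10000610351562], [360.3999938964844, 169.39999389648438]] [[632.3, 93.3, 8.0], [586.8, 131.7, 8.0]] width 59.555483357432614 -130.7582751202089 -130.80001035097 normal 49.88769291745285
tabtip [[589.84965619  89.20336905  10.        ]]
deck [[739.8, 103.5, 52.0], [654.2, 165.3, 52.0], [468.3, 299.6, 52.0]]
depth z table/cover/deck -0.07969674859933136 8.117399199014955 52.61046910369908
box back [[436.1000061035156, 121.0], [413.3999938964844, 224.89999389648438]] [[481.3, -110.2, 46.0], [578.0, -124.0, 46.0]] 97.72888443995534
t 82.01078130264912
u 82.324749145274
b 171.89699813164358
grey (192, 94, 105, 110) [[183.5, 188.5], [197.3000030517578, 93.30000305175781], [299.3999938964844, 108.0999984741211], [285.70001220703125, 203.1999969482422]]
z land 45.4479812909952 lips 60.313828594680075 table -0.5208534122223674
```

View pics/wbz.png

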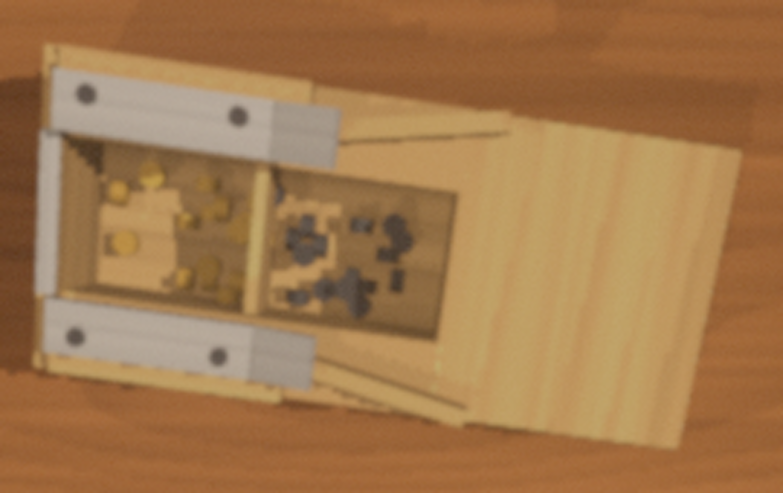

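```bash
python3 - <<'E'
from m import *
p,d,c=load("wb"); u=np.array([np.cos(np.radians(-97.9)),np.sin(np.radians(-97.9))]); v=np.array([-u[1],u[0]])
O=np.array([529.65,-117.1])+135*u; print("O",O)
def zz(x,y,z,n): 
    w=ray(*c,[(180+x/2.9,70+y/2.9)],z)[0,:2]-O; print(n,np.round([w@u,w@v],1))
zz(62,135,52,"ledge in"); zz(58,297,52,"ledge in"); zz(55,132,61,"lipT"); zz(270,165,61,"lipT"); zz(45,297,61,"lipB"); zz(250,327,61,"lipB")
zz(740,150,46,"back"); zz(678,447,46,"back")
d=np.load("pics/scene0.npz")["d"]; print("tin",cloud(*cam("scene"),d)[206,323])
print(ctrl.tcp_to_tips)
y=np.radians(-130.7); U=np.array([np.cos(y),np.sin(y)]); N=np.array([609.65,112.4])
ctrl.gripper_to(60,force=40); R=down(y); q=N+75*U
ctrl.move_ptp((*q,60),R); ctrl.hold(.2)
hit=ctrl.move_l((*q,10),vel=25,threshold=3); s=sensors.read_state(); print(hit,s["eef_pos"],s["force"],s["grip_width"],ctrl.tcp_to_tips,s["t"])
ctrl.move_l((*q,s["eef_pos"][2]+20),vel=80); print(sensors.read_state()["t"])
E
```

```text
O [ 511.09498628 -250.81877754]
ledge in [ 73.8 -23.8]
ledge in [73.2 25.4]
lipT [ 72.8 -24.2]
lipT [  8.6 -23.5]
lipB [74.2 24.8]
lipB [10.3 25.4]
back [-134.5  -48.1]
back [-135.    48.1]
tin [375.26318376 -61.70086022  27.57395694]
25.0
True [560.66388     55.54609757  19.99407309] [-1.47342168 -0.2241639   3.75089093] 59.91246457648327 25.0 6.5417
6.95
```

```bash
python3 - <<'E'
from m import *
y=np.radians(-130.7); U=np.array([np.cos(y),np.sin(y)]); N=np.array([609.65,112.4]); R=down(y)
g=N-19*U
ctrl.gripper_to(77); ctrl.move_l((*g,70),vel=150)
print(ctrl.move_l((*g,22.5),vel=60,threshold=6)); 
print("w",ctrl.gripper_to(50,force=40),sensors.read_state()["grip_width"],sensors.read_state()["force"])
e=g+142*U
print(ctrl.move_l((*e,22.5),vel=90,threshold=15)); s=sensors.read_state(); print(s["eef_pos"],s["force"],s["grip_width"])
ctrl.gripper_to(77); ctrl.move_l((*e,90),vel=150)
Rr=down(y-np.pi/2+np.pi*1.0*0) 
for yw in (139.3,-40.7): 
    q=ctrl.solve_ik((*(e-100*U),160),down(np.radians(yw))); print(yw,np.round(q,2))
# view: camera on tool +x; put cover ~60 mm in +x
yw=np.radians(139.3); a=np.array([np.cos(yw),np.sin(yw)]); cc=e-46*U
ctrl.move_ptp((*(cc-60*a),190),down(yw)); ctrl.hold(.2); shot("wrist","wp"); print(sensors.read_state()["t"])
E
```

```text
False
w False 58.35720237719611 [0.09673387 0.62017813 3.0354189 ]
False
[530.31568144  18.70908327  23.55149384] [2.2848113  2.36515391 7.39446635] 58.57851860364651
139.3 [ 0.01  0.35  1.56 -0.    1.22 -0.85]
-40.7 [ 0.01  0.35  1.56 -0.    1.22  2.3 ]
13.625
```

View pics/wp.png

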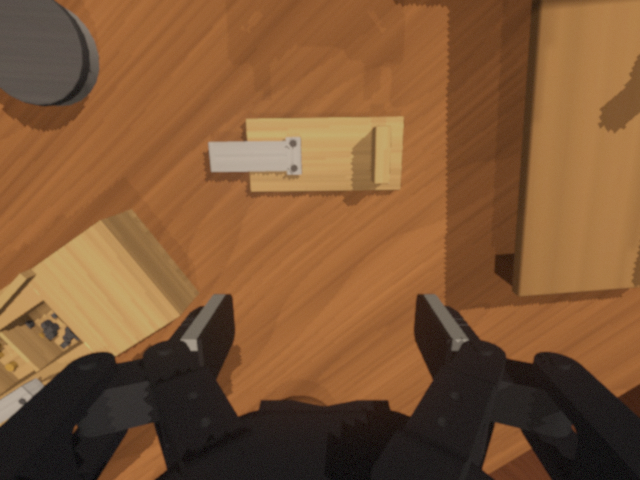

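The cover is fully out and flat, clear of the shelf: nose at px x≈249, rear end at x≈402, rib at (382,155). I'll fit its pose, then grasp the rib.

```bash
python3 - <<'E'
from m import *
p,d,c=load("wp"); B,L=chan(p)
n=edge(B,(247,119),(251,191),w=6); n=edge(B,(248,122),(249,137),w=5) if 0 else n
r=edge(B,(403,117),(400,191),w=6); t=edge(B,(247,119),(403,117),w=5); b=edge(B,(251,191),(400,191),w=5)
C=[cross(n,t),cross(r,t),cross(r,b),cross(n,b)]; W=ray(*c,C,8)[:,:2]; print(np.round(C,1).tolist(),[np.linalg.norm(W[i]-W[(i+1)%4]) for i in range(4)])
ctr=W.mean(0); U=(W[0]-W[1])+(W[3]-W[2]); yaw=np.arctan2(U[1],U[0]); U/=np.linalg.norm(U); print(ctr,np.degrees(yaw))
# rib
rb=ray(*c,[(382,155)],30)[0,:2]; V=np.array([-U[1],U[0]]); print("rib in cover",(rb-ctr)@U,(rb-ctr)@V)
yw=yaw-np.pi/2; R=down(yw) # tool x; choose 139 branch
if np.cos(yw-np.radians(139.3))<0: R=down(yw+np.pi)
g=ctr-45*U; print(g)
ctrl.gripper_to(42); ctrl.move_ptp((*g,75),R)
print(ctrl.move_l((*g,35.5),vel=60,threshold=5),sensors.read_state()["eef_pos"])
f0=np.array(sensors.read_state()["force"]); ctrl.gripper_to(5,force=70); s=sensors.read_state(); print(s["grip_width"],f0,s["force"])
ctrl.move_l((*g,75),vel=60); ctrl.hold(.2); s=sensors.read_state(); print(s["grip_width"],s["force"],s["wrist_torque"],s["t"],s["q"])
E
```

```text
[[244.8000030517578, 117.80000305175781], [403.70001220703125, 115.80000305175781], [400.0, 189.60000610351562], [250.3000030517578, 191.6999969482422]] [np.float64(129.56443497742376), np.float64(60.0271283891041), np.float64(129.36025810372033), np.float64(60.24713265540907)]
[560.15451925  53.20232628] -129.9740378284884
rib in cover -44.582503138561925 -0.015004622464520168
[589.06433858  87.68742954]
False [589.19099307  87.71445641  35.4619027 ]
10.190495869478902 [1.05496258 0.49541587 0.07499556] [0.29255053 0.3448168  2.78973355]
10.336270060164242 [ 0.0683362   0.41085679 -0.91223722] [ 0.03903499 -0.00538834  0.00568375] 16.8667 [ 2.51424880e-03  4.53453836e-01  1.62807425e+00 -1.89275876e-05
  1.06120509e+00 -8.70611253e-01]
```

```bash
python3 - <<'E'
from m import *
y=np.radians(-97.9); u=np.array([np.cos(y),np.sin(y)]); v=np.array([-u[1],u[0]]); O=np.array([511.1,-250.8])-.5*u+.4*v
R=down(y-np.pi/2); print(R[:,0])
g=O-(95+45)*u
s=sensors.read_state(); ctrl.move_l((*np.array(s["eef_pos"])[:2],130),vel=120)
ctrl.move_ptp((*g,130),R); ctrl.move_l((*g,86.5),vel=100); ctrl.hold(.3); shot("wrist","wh"); s=sensors.read_state(); print(s["eef_pos"],s["grip_width"],s["force"],s["t"])
E
```

```text
[-0.99050946  0.13744455  0.        ]
[ 531.19987623 -111.87690602   87.10080273] 10.510323660921106 [ 0.55396572  0.5198195  -1.8834037 ] 19.3
```

View pics/wh.png

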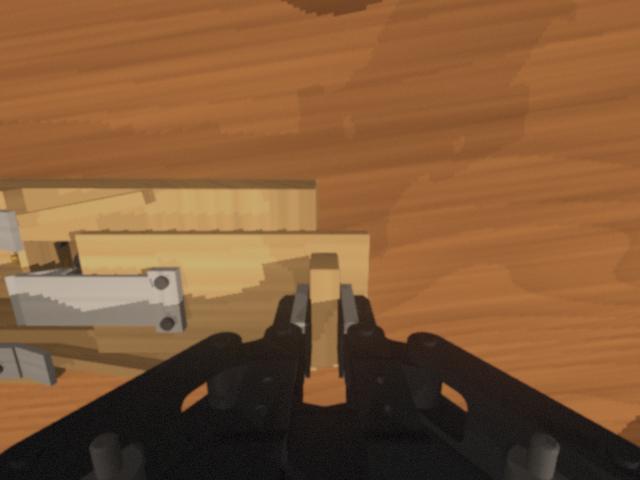

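```bash
python3 - <<'E'
from m import *
p,d,c=load("wh"); B,L=chan(p)
y=np.radians(-97.9); u=np.array([np.cos(y),np.sin(y)]); v=np.array([-u[1],u[0]]); O=np.array([511.1,-250.8])-.5*u+.4*v
X=cloud(*c,d); print("z cover",np.median(X[250:265,190:290,2]),"front",np.median(X[240:260,90:140,2]),"rear",np.median(X[245:262,255:300,2]),"land",np.median(X[198:225,200:300,2]))
def bx(l,z,n):
    w=ray(*c,[l[0]-60*l[1],l[0]+60*l[1]],z)[:,:2]-O; a=w@np.c_[u,v]; dd=a[1]-a[0]; print(n,np.round(a,2).tolist(),"ang",np.degrees(np.arctan2(dd[1],dd[0]))%180)
bx(edge(L,(170,188),(316,188),w=4),46,"boxedge 188"); bx(edge(B,(150,181),(316,181),w=4),46,"boxedge 181")
for z in(58,59.5): bx(edge(L,(90,233),(365,233),w=5),z,f"cover edge z{z}")
bx(edge(L,(370,240),(368,285),w=5),58.5,"cover rear")
E
```

```text
z cover 58.26564376540448 front 58.1731689778978 rear 58.238651919709845 land 45.27228113952614
boxedge 188 [[-78.41, -48.51], [-133.18, -48.22]] ang 179.69609479120209
boxedge 181 [[-70.68, -52.92], [-125.03, -52.94]] ang 0.01570592178703123
cover edge z58 [[-70.77, -30.83], [-123.24, -30.82]] ang 179.98782688930785
cover edge z59.5 [[-71.47, -31.22], [-123.4, -31.21]] ang 179.98782688930794
cover rear [[-158.43, 11.45], [-158.72, -45.26]] ang 89.7088757143226
```

```bash
cat > b.py <<'E'
from m import *
y=np.radians(-97.9); u=np.array([np.cos(y),np.sin(y)]); v=np.array([-u[1],u[0]]); O=np.array([511.1,-250.8])-.5*u+.4*v
def rep(tag):
    s=sensors.read_state(); e=np.array(s["eef_pos"]); f=np.array(s["force"]); w=e[:2]-O
    print(tag,"x %.2f y %.2f z %.2f"%(w@u,w@v,e[2]),"F u %.1f v %.1f z %.1f"%(f[:2]@u,f[:2]@v,f[2]),"w %.1f t %.2f"%(s["grip_width"],s["t"]),np.round(s["wrist_torque"],2)); return w@u,w@v,e[2]
def P(x,yy,z): return (*(O+x*u+yy*v),z)
E
python3 - <<'E'
from b import *
ctrl.move_l(P(-140,.9,86.5),vel=40); rep("pre")
print(ctrl.move_l(P(-140,.9,79.5),vel=20,threshold=4)); x,yy,z=rep("down")
z+=.3
for X in (-120,-105,-90,-80):
    h=ctrl.move_l(P(X,.9,z),vel=50,threshold=12); rep((X,h))
    if h: break
E
```

```text
pre x -139.92 y 1.02 z 86.61 F u -0.4 v -1.0 z -0.7 w 10.6 t 19.55 [0.02 0.02 0.02]
True
down x -139.93 y 1.27 z 82.21 F u 0.7 v -0.8 z 4.1 w 10.3 t 19.86 [ 0.02  0.09 -0.02]
(-120, False) x -119.05 y 0.75 z 82.28 F u 1.2 v 0.2 z 0.9 w 10.3 t 20.42 [-0.16 -0.05  0.03]
(-105, False) x -104.49 y 0.72 z 82.30 F u 1.0 v 0.0 z -0.3 w 10.6 t 20.87 [-0.1  -0.02 -0.02]
(-90, False) x -89.59 y 0.79 z 82.39 F u 0.4 v 0.2 z -0.9 w 9.9 t 21.32 [-0.   -0.05 -0.03]
(-80, False) x -79.66 y 0.84 z 82.45 F u -0.3 v 0.2 z -0.8 w 10.3 t 21.67 [ 0.03  0.02 -0.08]
```

```bash
python3 - <<'E'
from b import *
z=82.2
for X in (-65,-57,-52,-47,-43,-40,-38):
    h=ctrl.move_l(P(X,.85,z),vel=40,threshold=22); rep((X,h))
    if h: break
E
```

```text
(-65, False) x -64.52 y 0.95 z 82.27 F u -0.1 v 0.7 z -0.5 w 10.5 t 22.19 [-0.1   0.01  0.01]
(-57, False) x -56.57 y 1.01 z 82.33 F u -0.0 v -0.4 z 0.0 w 10.1 t 22.54 [-0.16  0.1   0.02]
(-52, False) x -52.16 y 0.91 z 82.31 F u -3.1 v 0.7 z 1.3 w 10.5 t 22.82 [ 0.34 -0.08  0.01]
(-47, False) x -46.57 y 1.04 z 82.34 F u -1.4 v 0.6 z 1.2 w 10.2 t 23.09 [-0.04 -0.02 -0.01]
(-43, False) x -42.26 y 1.07 z 82.36 F u 1.0 v -0.7 z 2.0 w 10.8 t 23.34 [-0.17  0.05  0.04]
(-40, False) x -39.50 y 1.00 z 82.35 F u -0.4 v -0.8 z 2.9 w 10.4 t 23.59 [-0.16  0.03  0.  ]
(-38, False) x -37.66 y 0.87 z 82.22 F u 0.7 v -0.1 z 2.3 w 10.3 t 23.84 [-0.02 -0.03  0.  ]
```

```bash
python3 - <<'E'
from b import *
for X in np.arange(-36,-24,1.5):
    h=ctrl.move_l(P(X,.85,82.2),vel=20,threshold=22); rep((X,h))
    if h or abs(np.array(sensors.read_state()["force"])[:2]@u)>18: break
shot("wrist","wl"); p,d=optics.grab_frame("scene"); cv2.imwrite("pics/sl.png",cv2.resize(p[180:270,180:320,::-1],None,fx=3.5,fy=3.5,interpolation=cv2.INTER_CUBIC))
w=cv2.imread("pics/wl.png")[150:400,0:420]; s=cv2.imread("pics/sl.png"); cv2.imwrite("pics/comb.png",np.vstack([cv2.resize(w,(490,292)),s[:300]]))
E
```

```text
(np.float64(-36.0), False) x -36.03 y 0.87 z 82.23 F u -1.6 v 1.5 z 3.2 w 10.5 t 24.09 [ 0.22 -0.08  0.02]
(np.float64(-34.5), False) x -35.80 y 0.89 z 82.23 F u -4.7 v 0.8 z 4.3 w 10.4 t 24.34 [ 0.74 -0.29 -0.02]
(np.float64(-33.0), False) x -35.71 y 0.90 z 82.24 F u -9.2 v 0.3 z 4.6 w 10.6 t 24.59 [ 1.35 -0.34  0.03]
(np.float64(-31.5), False) x -35.58 y 0.89 z 82.24 F u -13.2 v 1.5 z 6.8 w 10.2 t 24.84 [ 1.91 -0.43 -0.01]
(np.float64(-30.0), False) x -35.51 y 0.85 z 82.19 F u -17.8 v 0.0 z 7.8 w 10.1 t 25.09 [ 2.49 -0.6   0.01]
(np.float64(-28.5), False) x -35.41 y 0.87 z 82.23 F u -21.7 v 1.9 z 8.8 w 10.6 t 25.34 [ 3.04 -0.78  0.  ]
```

View pics/comb.png

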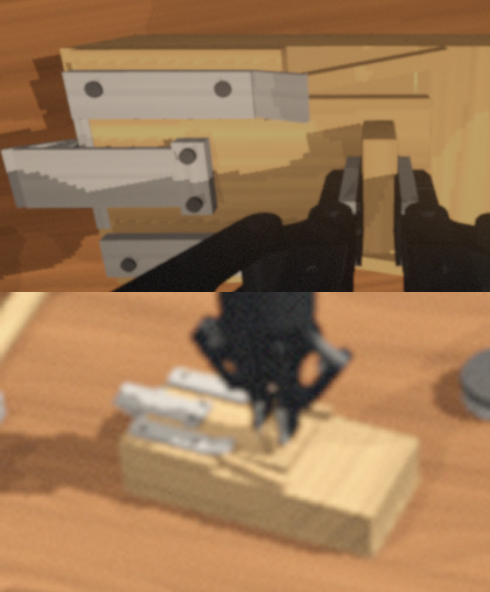

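The tab now overhangs past the ledge strip at the far end, and the cover hit a firm stop at x≈-35.5, which is the expected home position. I'll check the latch with a gentle back-pull, then push home again.

```bash
python3 - <<'E'
from b import *
for X in (-35.5,-37,-38.2,-39.5,-41,-43):
    h=ctrl.move_l(P(X,.85,82.2),vel=20); x,_,_=rep(X); 
    if (np.array(sensors.read_state()["force"])[:2]@u)>9 or x<-40: break
E
```

```text
-35.5 x -35.82 y 0.98 z 82.26 F u -4.4 v 0.8 z 2.7 w 10.3 t 25.94 [ 0.66 -0.28 -0.01]
-37 x -36.18 y 0.91 z 82.22 F u -0.0 v 0.1 z 2.8 w 10.2 t 26.19 [-0.05 -0.18 -0.02]
-38.2 x -37.55 y 0.81 z 82.23 F u 1.8 v 0.1 z 2.4 w 10.2 t 26.44 [-0.35 -0.03 -0.02]
-39.5 x -38.51 y 0.86 z 82.27 F u 4.9 v -1.3 z 1.3 w 10.2 t 26.69 [-0.83  0.12  0.01]
-41 x -38.66 y 0.86 z 82.23 F u 9.9 v -0.2 z 0.2 w 10.2 t 26.94 [-1.36  0.26 -0.05]
```

It's latched: 2.5 mm of free play, then a firm catch. Now I'll push it home, release and retreat.

```bash
python3 - <<'E'
from b import *
ctrl.move_l(P(-31.5,.85,82.2),vel=20); rep("home")
x,yy,z=rep("") ; ctrl.move_l(P(-35.3,.85,82.2),vel=20); rep("relax")
ctrl.gripper_to(32); rep("open"); ctrl.move_l(P(-35.5,.85,140),vel=80); 
ctrl.move_ptp(P(-30,75,260),down(y-np.pi/2)); ctrl.hold(.3); rep("up")
shot("wrist","we"); p,d=optics.grab_frame("scene"); cv2.imwrite("pics/se.png",p[:,:,::-1])
a=cv2.imread("pics/we.png")[50:290,100:500]; s=p[140:360,100:520,::-1]
cv2.imwrite("pics/fin.png",np.vstack([cv2.resize(a,(500,300)),cv2.resize(s,(500,262))]))
E
```

```text
home x -35.63 y 0.78 z 82.21 F u -11.1 v 1.1 z 6.9 w 10.5 t 27.57 [ 1.45 -0.39 -0.02]
 x -35.63 y 0.78 z 82.21 F u -11.1 v 1.1 z 6.9 w 10.5 t 27.57 [ 1.45 -0.39 -0.02]
relax x -36.04 y 0.83 z 82.23 F u -3.6 v 0.1 z 5.0 w 10.2 t 27.91 [ 0.43 -0.12  0.05]
open x -35.08 y 0.41 z 81.71 F u 0.2 v 0.4 z 0.7 w 32.1 t 28.25 [-0.04 -0.03  0.05]
up x -30.25 y 73.88 z 258.22 F u -0.2 v -0.1 z 0.2 w 32.1 t 30.04 [ 0.02  0.02 -0.03]
```

View pics/fin.png

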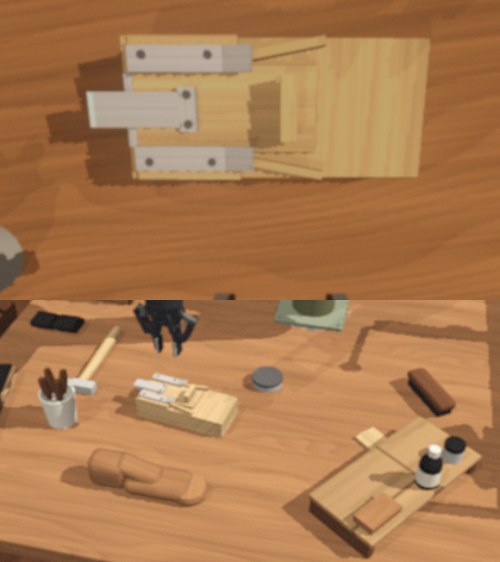

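```bash
python3 - <<'E'
from h import *
a=cv2.imread("pics/scene0.png");b=cv2.imread("pics/se.png")
m=(cv2.absdiff(a,b).max(-1)>45).astype(np.uint8); m=cv2.morphologyEx(m,cv2.MORPH_OPEN,np.ones((3,3)))
n,_,s,c=cv2.connectedComponentsWithStats(m); print([tuple(x) for x in s[1:] if x[4]>25])
ctrl.finish_job(); print(sensors.read_state()["t"])
E
```

```text
[(np.int32(152), np.int32(0), np.int32(24), np.int32(8), np.int32(161)), (np.int32(222), np.int32(0), np.int32(108), np.int32(56), np.int32(2051)), (np.int32(348), np.int32(0), np.int32(37), np.int32(28), np.int32(760)), (np.int32(390), np.int32(0), np.int32(21), np.int32(32), np.int32(516)), (np.int32(159), np.int32(20), np.int32(10), np.int32(12), np.int32(76)), (np.int32(155), np.int32(26), np.int32(51), np.int32(60), np.int32(1437)), (np.int32(412), np.int32(32), np.int32(5), np.int32(17), np.int32(64)), (np.int32(254), np.int32(35), np.int32(6), np.int32(8), np.int32(38)), (np.int32(207), np.int32(36), np.int32(47), np.int32(22), np.int32(540)), (np.int32(435), np.int32(45), np.int32(3), np.int32(10), np.int32(30)), (np.int32(394), np.int32(50), np.int32(21), np.int32(40), np.int32(687)), (np.int32(364), np.int32(53), np.int32(29), np.int32(20), np.int32(271)), (np.int32(242), np.int32(59), np.int32(18), np.int32(13), np.int32(188)), (np.int32(339), np.int32(63), np.int32(11), np.int32(19), np.int32(127)), (np.int32(205), np.int32(66), np.int32(12), np.int32(11), np.int32(98)), 
[... 1223 characters left out ...]
p.int32(27), np.int32(210)), (np.int32(258), np.int32(220), np.int32(8), np.int32(9), np.int32(43)), (np.int32(97), np.int32(225), np.int32(4), np.int32(7), np.int32(26)), (np.int32(24), np.int32(226), np.int32(8), np.int32(8), np.int32(43)), (np.int32(39), np.int32(231), np.int32(14), np.int32(17), np.int32(100)), (np.int32(17), np.int32(233), np.int32(9), np.int32(11), np.int32(56)), (np.int32(95), np.int32(242), np.int32(13), np.int32(5), np.int32(53)), (np.int32(0), np.int32(253), np.int32(5), np.int32(17), np.int32(63)), (np.int32(359), np.int32(267), np.int32(28), np.int32(21), np.int32(307))]
the job is handed in; nothing more can be done
the job is handed in; nothing more can be done
```

The cover is latched fully home in the tack box, and the job is handed in at about 30 s of the 59 s allowed. I pulled it out by its bare end, set it down clear of the shelf and let go. I then took it by the rib and slid it tab first along the rails.

- **Latch:** the cover hit a firm stop at the expected home position. A back-pull moved it 2.5 mm and then it caught, still holding at about 10 N. I pushed it home again before letting go, and the last wrist picture shows the nose at the ledge and the tab past it.
- **Forces:** readings at the stops between moves never passed about 22 N along the slide, at the end stop. While the tab rode over the ledge they were only about 3 N, less than the 5 to 10 N expected.
- **Alignment:** the camera views disagreed by about 1 mm on the box's sideways position. I split the difference, and the sideways force stayed under 2 N throughout.
- **Other objects:** nothing appears to have moved in the last scene picture. The before/after difference check did not confirm this, because the arm and its moving shadows swamped it; it shows changes around the mug (px 153,220) and hammer (px 194,167) that I put down to shadow. The arm was never sent near either.

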